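Open the plate warmer and register a well plate in it

ROBOT

A 6-joint arm with a two-finger parallel gripper is mounted at the origin on the work surface. World frame = base frame: x ahead of the robot, y to its left, z up, the work surface at z = 0. Lengths are in m, angles in rad, forces in N, time in s.
With the tool pointing down it reaches from about 0.375 to 0.825 m from the base axis. Payload 5.5 kg.
Tool frame: the origin (TCP) lies at the very end of the fingers, on their centre line; the grasp point (between the pads) lies 19 mm behind it; z points along the fingers, y is the line along which they close (so a half turn about z gives the same grasp; the last joint's range is limited). The gripper opens to 85 mm and grips with 20 to 120 N. Pads are 22 mm wide; open, the fingers measure 114 mm over their backs; the gripper's body (76 mm by 85 mm) begins 54 mm behind the grasp point. The pads swing forward as they close: fully open they stand 13 mm farther back than shut.
Start: joints at [-1.116, 0.314, -0.047, 1.21, 0, 1.571], TCP at [0.264, -0.539, 0.206] pointing down, gripper open.
Joint ranges: [-2.67, 2.67], [-0.69, 1.73], [-1.03, 1.25], [-2.08, 2.16], [-1.42, 1.45], [-3.14, 3.14]. Speed limits (rad/s): [2.39, 2.39, 3.01, 3.14, 3.14, 3.14].

INTERFACE

Orientations are given as a unit quaternion [w, x, y, z].
In Python, from plant import * gives the robot as it stands. Calls block until the motion is done:
- move_to(position, orientation): joint-space move of the TCP to a pose.
- servo_line(position, vel=0.15, orientation=None): straight line of the TCP; orientation=None keeps the orientation; vel is the mean speed in m/s.
- set_joints(angles): joint-space move.
- set_gripper(opening, f_grip=None): finger opening in m; f_grip is the grip in N (None keeps the last); returns when the fingers have stopped.
- dwell(seconds).
- solve_ik(position, orientation): joint angles nearest the present ones, or None.
- grab_frame(name): name is "scene" or "top"; returns (picture, depth): 480x640x3 uint8, red, green, blue; 480x640 float32, m along the optical axis (not along the pixel's ray), 0 where there is no reading.
- calibration(name): a dict with "mtx" (3x3 intrinsics, pixels), "rvec" (rotation vector, rad) and "tvec" (3), from world to camera coordinates, as OpenCV has them. Camera axes: x right, y down, z forward; pixel columns grow to the right and rows downward; lengths in m; the calibration is good to about 2 mm. A picture is of the moment at which its call begins. calibration takes no time and is no camera call.
A pose or a line that the arm cannot do raises IKError and nothing moves.
- close_job(): hands the job in; it is judged then, once.
Trained networks look in the newest picture that a camera, given by its name, has taken for a name from the list of things; names that differ only in an ending like _2 or _b are one class to them, and where a whole thing is asked for, a point or a joint stands for the part that bears it (a point fixed in the world has none). Each returns a list of dicts, best first, with "conf" (0 to 1); they miss things now and then, are a little off and sometimes report something else, mostly with a low value. They report only what shows in the picture. A call takes as long as a camera call. They do not tell look-alikes from the thing itself.
- recognise(camera, name): "point" ([x, y, z] in m, in world coordinates, good to about 4 mm: the middle of the surface that is visible of it).
Readings, each from a call of its own:
- get_t(): time.
- get_q(): joint angles.
- get_joint_velocities(): joint speeds.
- get_joint_efforts(): joint torques, N m.
- get_position(): TCP position.
- get_tool_rot(): TCP orientation.
- get_ft_force(): force on the tool from outside, world axes, zero at the start.
- get_wrist_torque(): the same for the moment, N m.
- get_width(): finger opening in m.
- get_grasp_force(): force on a finger pad.
Only numpy, scipy, OpenCV 4.12 (cv2) and the standard library are available. Lean on these libraries where they do the work, as an engineer would, in place of code of your own. Each camera call takes 0.05 s, during which the arm holds its last target. There are 200 camera calls.

TASK

Swing the teal cover of the plate warmer right up and back until it rests on its stop, and leave it open. Then lay the violet well plate on the warmer's dark deck, long side along the side stop bar, and push it gently into the corner so that it sits flat and flush against both aluminium stop bars. Keep the plate level, never drop or ram it, and leave the other things on the bench where they are.

Things in the scene. Friction and masses are not known exactly. Their poses are not given: they have to be found in the camera images.
- warmer: plate warmer, white box fixed to the bench, 170 (its x) x 190 (its y) x 65 mm high; origin: centre of its underside; x points from its front (cover handle) to its hinge side, z up. Open on top: 8 mm walls, rising 20 mm above a dark deck 154 x 174 mm that lies 45 mm above the bench. Two steel brackets behind the hinge are the cover's stop
- back_stop (a point): middle of the face, at deck height, of the aluminium back stop bar on the deck: 120 mm long along the warmer's y, 14 mm high; face at warmer x = +62 mm, looking to the front (-x); this point at warmer y = 0, z = +45 mm
- side_stop (a point): middle of the face, at deck height, of the aluminium side stop bar on the deck: 80 mm long along the warmer's x, 8 mm thick, 14 mm high; face at warmer y = +52 mm, looking to -y; this point at warmer x = +15, z = +45 mm
- cover (a joint): angle of the warmer's cover, 0 shut, growing as it opens; 1.75 rad = resting on its stop, 10 degrees beyond upright. Stiff hinge: it stays where it is left (about 4 N at the handle); it may start a little ajar
- cover_bar (a point): middle of the cover's handle: a black round bar 10 mm thick, 90 mm long, parallel to the hinge (the warmer's y), its axis 50 mm in front of the edge, on two side arms, in the plane of the teal cover plate (170 x 190 x 8 mm), so there is a 45 mm free gap between bar and cover edge. It moves with the cover, 220 mm from the hinge
- cover_hinge (a point): middle of the cover's hinge line (along the warmer's y), at the back top rim: warmer x = +85, z = 65.5 mm. Bar position in warmer frame at angle q: x = 85 - 220 cos q + 4 sin q, z = 65.5 + 220 sin q + 4 cos q (mm)
- seat (a point): point fixed in the warmer, on the deck (warmer x = +22, y = +30, z = +45 mm), axes as the warmer's: where the violet plate's origin lies when the plate is flush against both stop bars, its long (x) axis along the warmer's x, either way round
- violet_plate: small white well plate, 80 (its x) x 44 (its y) x 18 mm high, with violet wells and violet skirt, lying flat, well side up. Origin: centre of its underside. About 70 g. The one to load
- green_plate: small white well plate, 80 (its x) x 44 (its y) x 18 mm high, with green wells and green skirt, lying flat, well side up. Origin: centre of its underside. Leave alone
- orange_plate: small white well plate, 80 (its x) x 44 (its y) x 18 mm high, with orange wells and orange skirt, lying flat, well side up. Origin: centre of its underside. Leave alone
- vial_a: small amber vial with blue cap, 24 mm across, 45 mm high, standing; origin: centre of its underside. Leave alone
- vial_b: small amber vial with red cap, 24 mm across, 45 mm high, standing; origin: centre of its underside. Leave alone
- dishes: stack of two flat round culture dishes, 76 mm across, 26 mm high; origin: centre of its underside. Leave alone
- tip_box: blue pipette tip box, 120 x 80 x 47 mm; origin: centre of its underside. Leave alone
- reagent: tall amber reagent bottle, 66 mm across, 150 mm high, standing; origin: centre of its underside. Leave alone
- beaker: low glass beaker, 52 mm across, 55 mm high, standing; origin: centre of its underside. Leave alone
Things that resemble listed ones, but are neither listed nor needed, are in the scene too. Leave any yellow look-alike of the violet_plate alone.

How it is judged:
By the outcome, as a careful person would: the job done as asked, in the order asked, and still so for the second after the job is handed in, with the robot touching nothing.
It also fails if it takes over 72 s, if anything falls off the work surface, if the arm or the gripper's body presses on something with over 40 N, if the wrist force passes 120 N, or if a joint passes its speed limit or range.

## Working session

There is one attempt and no reset: what is moved stays moved. The work goes in short steps, each a Python script; the robot and the scene stay as the last script left them, time stands still between calls to the robot, and variables do not carry over. Pictures are saved under pics/ and viewed, at most 10 in all, crops included, and the job is handed in when it is done.

```bash
mkdir -p pics; ls
cat > h.py <<'E'
from plant import *
import numpy as np, cv2
from scipy.spatial.transform import Rotation as R
def cal(n):
    c=calibration(n); Rm=cv2.Rodrigues(np.array(c["rvec"],float))[0]
    return np.array(c["mtx"]),Rm,np.array(c["tvec"],float).ravel()
def cloud(n,d):
    K,Rm,t=cal(n); v,u=np.mgrid[:480,:640]
    P=np.stack([(u-K[0,2])/K[0,0]*d,(v-K[1,2])/K[1,1]*d,d],-1)
    W=(P-t)@Rm; W[d<=0]=np.nan
    return W
def proj(n,p):
    K,Rm,t=cal(n); q=K@(Rm@np.array(p)+t); return q[:2]/q[2]
def save(name,im): cv2.imwrite(name,im[:,:,::-1])
def quat(M):
    q=R.from_matrix(M).as_quat(); return [float(q[3]),*map(float,q[:3])]
def frame(z,y):
    z=np.array(z,float);z/=np.linalg.norm(z);y=np.array(y,float);y-=z*(y@z);y/=np.linalg.norm(y)
    return quat(np.stack([np.cross(y,z),y,z],1))
E
python3 - <<'E'
from h import *
for n in("scene","top"):
    im,d=grab_frame(n); save(f"pics/{n}0.png",im); np.savez(f"{n}0.npz",im=im,d=d)
    K,Rm,t=cal(n); print(n,"cam pos",-Rm.T@t)
    for o in("warmer","cover_bar","violet_plate","cover"):
        print(o,[(np.round(r["point"],3).tolist(),round(r["conf"],2),proj(n,r["point"]).round().tolist()) for r in recognise(n,o)])
print(get_t())
E
```

```text
pics
scene cam pos [1.28401605 0.33447186 0.82769631]
warmer [([0.613, 0.015, 0.076], 0.84, [305.0, 282.0])]
cover_bar [([0.588, 0.003, 0.082], 0.78, [305.0, 270.0]), ([0.474, -0.336, 0.017], 0.31, [204.0, 224.0]), ([0.611, 0.012, 0.08], 0.3, [304.0, 279.0]), ([0.605, 0.327, 0.017], 0.19, [448.0, 344.0])]
violet_plate [([0.609, 0.325, 0.016], 0.77, [447.0, 345.0]), ([0.626, 0.434, 0.015], 0.64, [501.0, 370.0]), ([0.581, 0.194, 0.021], 0.61, [388.0, 314.0])]
cover [([0.586, 0.004, 0.082], 0.62, [305.0, 270.0])]
top cam pos [0.42562486 0.00402419 1.29400943]
warmer [([0.58, -0.002, 0.087], 0.7, [323.0, 213.0]), ([0.58, -0.005, 0.084], 0.63, [323.0, 213.0]), ([0.395, -0.203, 0.043], 0.25, [398.0, 283.0])]
cover_bar [([0.582, -0.005, 0.086], 0.84, [323.0, 212.0])]
violet_plate [([0.615, 0.431, 0.017], 0.87, [165.0, 204.0]), ([0.594, 0.321, 0.02], 0.85, [204.0, 211.0]), ([0.575, 0.197, 0.023], 0.58, [249.0, 218.0]), ([0.495, 0.235, 0.048], 0.47, [234.0, 247.0])]
cover [([0.581, -0.002, 0.084], 0.7, [322.0, 212.0])]
0.5
```

View pics/scene0.png

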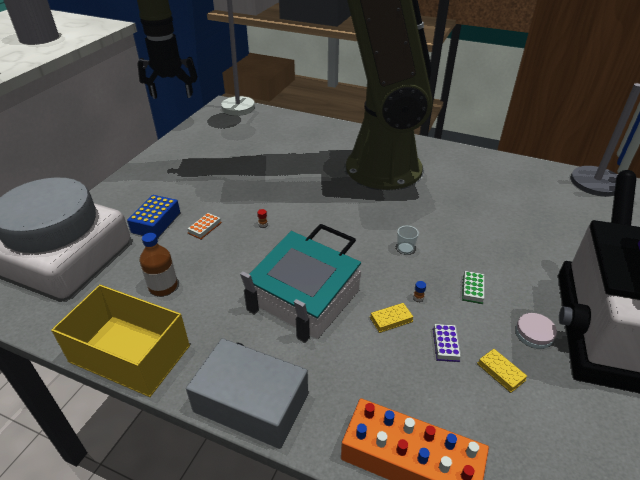

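View pics/top0.png

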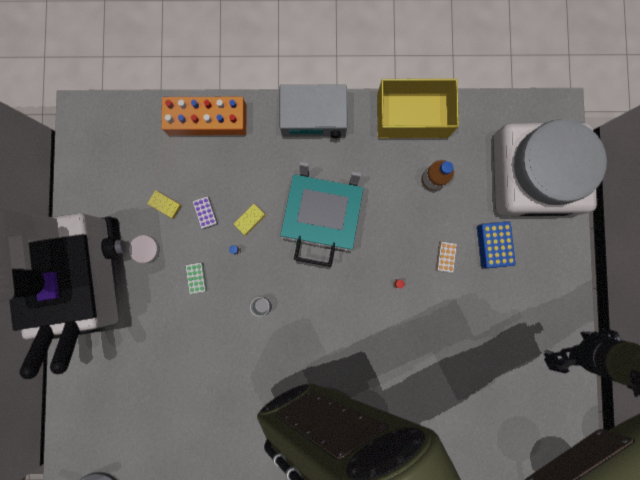

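The scene view shows the nearly shut teal cover at (305,270), with its black bar at (332,240). The top view shows them at (322,212) and (314,255).

Candidates for the plate (top view pixels):
- violet wells at (204,212)
- yellow at (249,220) and (164,204)
- green at (195,278)
- orange at (446,257)

(204,212) fits because it's the only white plate with violet wells. I'll confirm it in a crop and measure.

Run:
```python
from h import *
for n in("top","scene"):
    f=np.load(f"{n}0.npz"); im,d=f["im"],f["d"]; W=cloud(n,d); hsv=cv2.cvtColor(im,cv2.COLOR_RGB2HSV)
    x,y,z=W[...,0],W[...,1],W[...,2]
    reg=(abs(x-.58)<.17)&(abs(y)<.16)
    teal=reg&(hsv[...,0]>78)&(hsv[...,0]<100)&(hsv[...,1]>120)&(z>.05)
    m=cv2.morphologyEx(teal.astype(np.uint8),cv2.MORPH_CLOSE,np.ones((25,25)))>0
    m&=(z>.05)
    P=W[m]; c=P.mean(0); nrm=np.linalg.svd(P-c,full_matrices=False)[2][2]; nrm*=np.sign(nrm[2])
    print(n,"cover c",c.round(4),"n",nrm.round(4),"tilt",np.degrees(np.arccos(nrm[2])).round(2),"rect",cv2.minAreaRect(P[:,:2].astype(np.float32)))
    bar=reg&(hsv[...,2]<50)&(z>.045)&(x<.53)
    B=W[bar]; print(" bar px",len(B),B.mean(0).round(4) if len(B) else "", cv2.minAreaRect(B[:,:2].astype(np.float32)), np.percentile(B[:,2],[5,50,95]).round(3))
    pr=(abs(x-.6)<.06)&(abs(y-.325)<.055)
    P=W[pr&(z>.012)&(z<.03)]; print(" plate",len(P),cv2.minAreaRect(P[:,:2].astype(np.float32)),np.median(P[:,2]))
    save(f"{n}m.png",(np.dstack([m,bar,pr&(z>.012)])*255).astype(np.uint8))
im=np.load("top0.npz")["im"][150:310,130:350]; im2=np.load("scene0.npz")["im"][270:400,360:540]
a=cv2.resize(im,(660,480),interpolation=cv2.INTER_CUBIC); save("pics/crop1.png",a)
b=cv2.resize(im2,(720,520),interpolation=cv2.INTER_CUBIC);
```

```text
top cover c [ 5.816e-01 -5.000e-04  8.350e-02] n [ 0.1145 -0.0216  0.9932] tilt 6.69 rect ((0.5864650011062622, -0.0015454962849617004), (0.18712060153484344, 0.16888386011123657), 79.09739685058594)
 bar px 241 [0.4676 0.0222 0.0971] ((0.4778786301612854, 0.019687775522470474), (0.0980035737156868, 0.0595642626285553), 78.24530029296875) [0.092 0.097 0.102]
 plate 465 ((0.5939990878105164, 0.32265394926071167), (0.08090385049581528, 0.04429168999195099), 18.340349197387695) 0.017884265846599186
scene cover c [0.5926 0.0049 0.0824] n [ 0.0917 -0.026   0.9954] tilt 5.47 rect ((0.5998515486717224, -0.0028131231665611267), (0.19115646183490753, 0.197925865650177), 78.67019653320312)
 bar px 285 [0.4716 0.0239 0.0955] ((0.4828576445579529, 0.01944168657064438), (0.10066814720630646, 0.06185467913746834), 78.1670913696289) [0.09  0.096 0.1  ]
 plate 719 ((0.5960228443145752, 0.3220459520816803), (0.08201739192008972, 0.04499131441116333), 19.232261657714844) 0.017030659278437096
```

View pics/crop1.png

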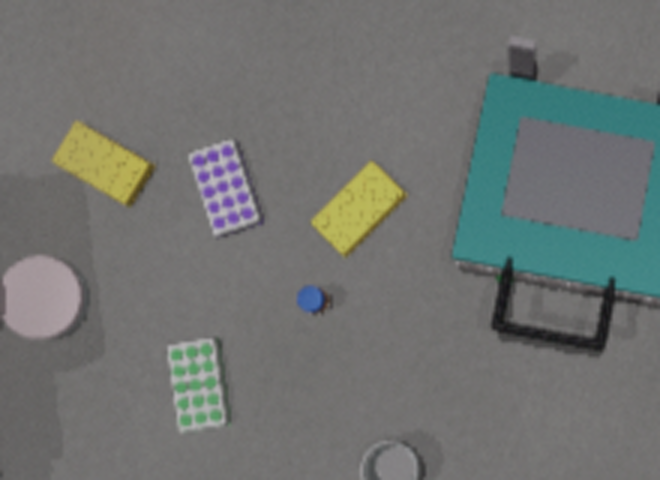

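The crop confirms the violet-well plate at crop (224,187), separate from the two yellow ones. The measurements agree with each other: the plate is 81x44 mm at a height of 18 mm. The warmer is at about (0.585, -0.0015) with yaw about -11.2°, and the cover is about 0.105 rad ajar. Next I'll open the cover.

```bash
cat >> h.py <<'E'
C=np.array([.585,-.0015]); YAW=np.radians(-11.2)
def ax(a): return np.array([np.cos(a),np.sin(a),0])
def wp(x,y,z): # warmer mm -> world
    v=C+(ax(YAW)*x+ax(YAW+np.pi/2)*y)[:2]/1000
    return [float(v[0]),float(v[1]),z/1000]
def down(a,pos):
    "tool down, closing line at angle a; the nearer of both half turns"
    q=np.array(get_q()); best=None
    for s in(0,np.pi):
        o=frame((0,0,-1),ax(a+s)); j=solve_ik(list(pos),o)
        if j is not None and (best is None or abs(np.array(j)-q).max()<best[0]): best=(abs(np.array(j)-q).max(),o)
    return best[1]
def bar(q): return wp(85-220*np.cos(q)+4*np.sin(q),0,65.5+220*np.sin(q)+4*np.cos(q)-19)
def st(*a): print(*a,"t",round(get_t(),2),"p",np.round(get_position(),4),"F",np.round(get_ft_force(),1),"w",round(get_width(),4),flush=True)
E
python3 - <<'E'
from h import *
p=get_position(); servo_line([p[0],p[1],.30],vel=.3)
q0=.105; b=bar(q0); o=down(YAW,[b[0],b[1],.2])
move_to([b[0],b[1],.2],o); set_gripper(.036,20); st("above")
servo_line(b,vel=.1); st("at bar")
set_gripper(0.0,25); st("gripped")
for q in (.13,.18,.25):
    servo_line(bar(q),vel=.06); st(q)
im,d=grab_frame("scene"); save("pics/s1.png",im[120:420,120:520])
E
```

```text
above t 3.66 p [0.4542 0.0244 0.2   ] F [-0.1 -0.1 -1. ] w 0.0359
at bar t 5.08 p [0.4547 0.0244 0.0741] F [ 0.3  1.4 -0.3] w 0.0357
gripped t 5.51 p [0.4544 0.0244 0.0737] F [ 0.7 -0.1  0.5] w -0.0
0.13 t 5.76 p [0.4553 0.0243 0.0794] F [ 0.6  1.2 -0.2] w -0.0001
0.18 t 6.09 p [0.4574 0.0239 0.0904] F [ 0.2  0.7 -0.5] w 0.0001
0.25 t 6.5 p [0.4608 0.0232 0.1053] F [0.1 0.1 0.3] w 0.0001
```

View pics/s1.png

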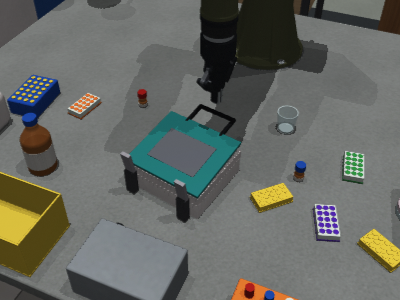

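The s1 crop shows the fingers closed at about (218,95), above and in front of the bar at (220,115), so the grip missed. The cover is still ajar. I'll re-measure the bar.

Run:
```python
from h import *
print(get_tool_rot(), get_q())
b=get_position(); servo_line([b[0]-.06,b[1],.24],vel=.25)
M=[]
for n in("top","scene"):
    im,d=grab_frame(n); W=cloud(n,d); x,y,z=[W[...,i] for i in range(3)]
    m=(x>.42)&(x<.52)&(abs(y-.02)<.08)&(z>.03)&(z<.15)&(im.max(-1)<60)
    P=W[m]; u=(P[:,:2]-C)@ax(YAW)[:2]*1000; v=(P[:,:2]-C)@ax(YAW+np.pi/2)[:2]*1000
    print(n,len(P))
    for a in range(-160,-80,6):
        s=(u>=a)&(u<a+6)
        if s.sum(): print(a,s.sum(),"v",v[s].min().round(),v[s].max().round(),"z",np.percentile(P[s,2],[5,50,95]).round(4))
    p=(proj(n,[.46,.02,.09])).astype(int); c=im[max(0,p[1]-45):p[1]+45,p[0]-60:p[0]+60]; M.append(cv2.resize(c,(480,360),interpolation=cv2.INTER_CUBIC)[:, :390])
save("pics/c2.png",np.hstack(M))
```

```text
[9.45196147e-05 7.72732002e-01 6.34732406e-01 1.33753902e-04] [ 5.03575586e-02  1.23787826e-01 -5.28162796e-01  9.18518224e-01
  7.24422079e-06  1.81662584e+00]
top 96
-130 8 v 41.0 49.0 z [0.0928 0.097  0.0997]
-124 9 v 40.0 48.0 z [0.0937 0.0961 0.099 ]
-118 10 v 41.0 49.0 z [0.091  0.0947 0.0992]
-112 7 v 40.0 48.0 z [0.0925 0.0958 0.0996]
-106 11 v 41.0 49.0 z [0.0916 0.0945 0.0995]
-100 13 v -49.0 50.0 z [0.0902 0.0931 0.0978]
-94 17 v -49.0 49.0 z [0.0901 0.0932 0.0962]
-88 17 v -72.0 49.0 z [0.0305 0.0928 0.0975]
-82 4 v -46.0 46.0 z [0.0896 0.0933 0.0942]
scene 313
-142 1 v -32.0 -32.0 z [0.096 0.096 0.096]
-136 62 v -46.0 49.0 z [0.092  0.0971 0.0999]
-130 108 v -47.0 50.0 z [0.091  0.0956 0.0993]
-124 15 v -45.0 49.0 z [0.0914 0.0957 0.0978]
-118 19 v -47.0 50.0 z [0.0903 0.0948 0.0979]
-112 20 v -48.0 49.0 z [0.0901 0.0942 0.0966]
-106 20 v -48.0 49.0 z [0.0882 0.0934 0.0954]
-100 18 v -48.0 49.0 z [0.0895 0.0926 0.0957]
-94 20 v -48.0 50.0 z [0.0885 0.0915 0.0942]
-88 17 v -46.0 50.0 z [0.0877 0.092  0.094 ]
-82 10 v -46.0 48.0 z [0.0897 0.0913 0.0941]
```

View pics/c2.png

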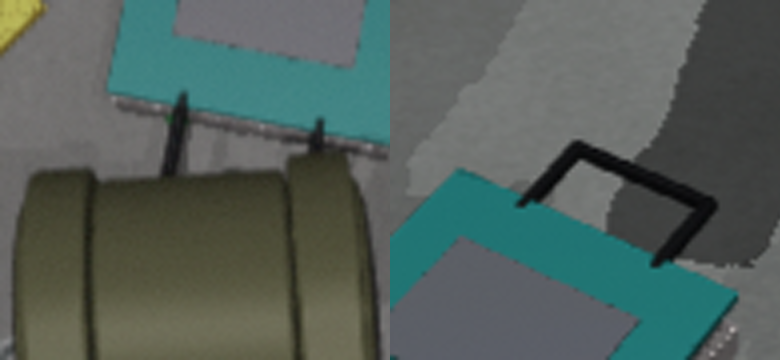

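The c2 crop shows the bar at right-panel (645,170), at warmer x ≈ -131 and axis z ≈ 0.092, where I expected it. I'll go back around it with the gripper open and look closely before closing.

Run:
```python
from h import *
print("s1 tip px expected in crop",proj("scene",[.4608,.0232,.1053])-120)
set_gripper(.045); b=bar(.105)
servo_line([b[0],b[1],.15],vel=.25); servo_line(b,vel=.1); st("at")
im,d=grab_frame("scene"); p=proj("scene",b).astype(int); print(p)
c=im[p[1]-50:p[1]+40,p[0]-60:p[0]+60]; save("pics/c3.png",cv2.resize(c,(800,600),interpolation=cv2.INTER_CUBIC))
```

```text
s1 tip px expected in crop [215.34713131 109.95150815]
at t 9.38 p [0.4548 0.0245 0.0743] F [-0.5 -0.2 -0.1] w 0.0448
[336 238]
```

View pics/c3.png

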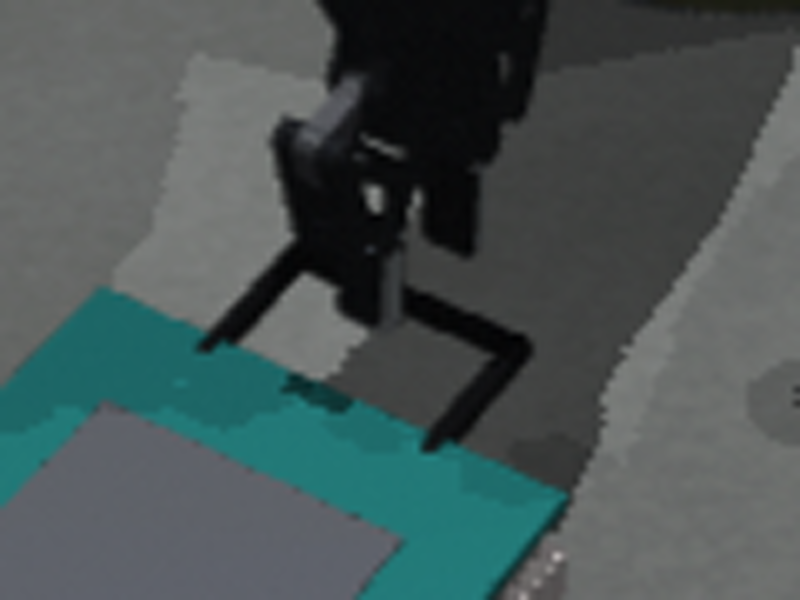

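The c3 crop shows the rear finger tip at (380,325), only just below the bar, and the front finger ending above it at (455,255). The fingers sit about 15-20 mm higher than I assumed. I'll measure the tips by depth, then go lower and close.

Run:
```python
from h import *
def tips(tag):
    im,d=grab_frame("scene"); W=cloud("scene",d); p=np.array(get_position())
    D=W-p; u=D@ax(YAW)*1000; v=D@ax(YAW+np.pi/2)*1000; z=D[...,2]*1000
    m=(abs(v)<16)&(abs(u)<60)&(z>-30)&(z<90)
    print(tag,"n",m.sum())
    for a in range(-48,48,6):
        s=m&(u>=a)&(u<a+6)
        if s.sum(): print(a,s.sum(),"z",np.percentile(z[s],[2,10,50]).round(1),"v",v[s].min().round(),v[s].max().round())
b=bar(.105)
servo_line([b[0],b[1],.17],vel=.25); tips("open 45")
set_gripper(0.0); tips("shut"); set_gripper(.04)
servo_line([b[0],b[1],b[2]-.018],vel=.1); st("low")
set_gripper(0.0,25); st("gripped"); print(get_grasp_force())
```

```text
open 45 n 505
-48 14 z [73.8 74.9 81.9] v 8.0 14.0
-42 4 z [77.3 77.5 78.7] v 7.0 13.0
-36 9 z [47.6 51.3 74. ] v 8.0 14.0
-30 70 z [32.7 38.2 68.1] v -11.0 15.0
-24 142 z [29.8 33.2 51.1] v -10.0 16.0
-18 2 z [59.7 62.1 74.1] v -4.0 9.0
18 11 z [47.6 49.7 63.4] v 10.0 13.0
24 46 z [28.2 34.3 52.9] v -7.0 13.0
30 81 z [29.3 35.  53.9] v -9.0 14.0
36 37 z [37.  41.6 52.5] v -5.0 12.0
42 12 z [73.6 75.9 83.4] v -6.0 14.0
shut n 335
-48 1 z [89.2 89.2 89.2] v 13.0 13.0
-42 6 z [78.1 80.  85.1] v 11.0 13.0
-36 10 z [76.4 77.8 85. ] v 11.0 14.0
-30 7 z [71.9 72.9 78.8] v 12.0 14.0
-24 10 z [73.8 74.  77. ] v 10.0 14.0
-18 8 z [67.1 68.5 76. ] v 11.0 13.0
-12 14 z [30.7 35.  68.6] v 11.0 15.0
-6 41 z [31.3 40.6 63.9] v -8.0 14.0
0 39 z [24.1 27.5 47.6] v -7.0 13.0
6 74 z [26.9 31.5 48.2] v -8.0 14.0
12 66 z [37.3 39.8 57.8] v -5.0 15.0
18 3 z [77.9 78.  78.9] v 12.0 15.0
24 17 z [69.2 71.  76.2] v -7.0 15.0
30 23 z [71.5 72.3 76.7] v -10.0 14.0
36 9 z [79.5 79.9 82.2] v -11.0 14.0
42 7 z [86.3 86.3 88.7] v -9.0 12.0
low t 12.32 p [0.4548 0.0244 0.0561] F [ 1.2 -0.7  0.4] w 0.0397
gripped t 12.69 p [0.4556 0.0242 0.0561] F [ 3.5 -0.9  0.2] w 0.0091
26.778640151023865
```

The bar is gripped (width 9 mm, 27 N). Depth shows that the true finger tips sit about 25 mm above the reported TCP, so I'll apply that offset from here on. I'll seat the grip 6 mm deeper and swing the cover.

```bash
cat >> h.py <<'E'
ZO=-.024   # reported TCP lies this much beyond the real finger ends
E
python3 - <<'E'
from h import *
def B(q): b=bar(q); b[2]+=ZO; return b
set_gripper(.02); servo_line(B(.105),vel=.05); set_gripper(0.,30); st("grip")
for q in np.r_[.2:1.6:.14,1.6,1.68,1.72]:
    servo_line(B(q),vel=.1)
    F=np.array(get_ft_force()); w=get_width()
    if abs(F).max()>25 or w<.006: st("STOP",q); break
    if q>1.4 or q<.4: st(round(q,2))
for q in (1.74,1.76,1.78):
    servo_line(B(q),vel=.04); st(q)
    if np.linalg.norm(get_ft_force())>18: break
E
```

```text
grip t 13.47 p [0.4556 0.024  0.0498] F [ 5.5 -1.  -5.2] w 0.0086
0.2 t 13.82 p [0.4594 0.0233 0.0707] F [ 5.6 -3.3 -2.2] w 0.009
0.34 t 14.28 p [0.468  0.0217 0.0998] F [ 7.3 -3.5 -2.3] w 0.009
1.46 t 17.95 p [ 0.6496 -0.0138  0.242 ] F [1.  2.3 3.3] w 0.0088
1.6 t 18.41 p [ 0.6793 -0.0196  0.2422] F [2.7 2.9 3.4] w 0.0087
1.68 t 18.73 p [ 0.6964 -0.0231  0.2407] F [2.6 3.3 2.7] w 0.0088
1.72 t 18.98 p [ 0.7046 -0.0247  0.2393] F [2.9 3.9 1.2] w 0.0087
1.74 t 19.24 p [ 0.7084 -0.0255  0.2387] F [1.8 4.8 1.6] w 0.0083
1.76 t 19.5 p [ 0.7119 -0.0262  0.2378] F [-1.2  4.3  4.6] w 0.0087
1.78 t 19.76 p [ 0.7119 -0.0261  0.2377] F [-15.7   8.1  14.5] w 0.0089
```

The cover has hit its stop: force rises at 1.78. I'll relax, release, retreat and look.

Run:
```python
from h import *
p=get_position(); b=bar(1.762); b[2]+=ZO
servo_line(b,vel=.05); st("relax"); set_gripper(.03); p=get_position()
servo_line([p[0],p[1],p[2]+.07],vel=.2)
q=[.50,.27,.25]; move_to(q,down(np.radians(18.8)+np.pi/2,q)); set_gripper(.06); st("clear")
for n in("top","scene"):
    im,d=grab_frame(n); W=cloud(n,d); np.savez(f"{n}1.npz",im=im,d=d)
    u=(W[...,:2]-C)@ax(YAW)[:2]*1000; v=(W[...,:2]-C)@ax(YAW+np.pi/2)[:2]*1000; z=W[...,2]*1000
    hsv=cv2.cvtColor(im,cv2.COLOR_RGB2HSV)
    t=(hsv[...,0]>78)&(hsv[...,0]<100)&(hsv[...,1]>120)&(abs(u-110)<60)&(abs(v)<100)&(z>75)
    print(n,"teal",t.sum(),"z/u slope",np.polyfit(z[t],u[t],1).round(3) if t.sum()>20 else "")
    m=(abs(u)<78)&(abs(v)<88)
    bars=m&(z>54)&(z<62.5)
    print(" deck z",np.nanmedian(z[m&(abs(u+30)<30)&(abs(v+30)<30)]))
    bb=bars&(abs(v)<40)&(u>45)&(u<77); sb=bars&(abs(u)<25)&(v>40)&(v<75)
    print(" back bar u",np.percentile(u[bb],[2,10,50,90,98]).round(1)," side bar v",np.percentile(v[sb],[2,10,50,90,98]).round(1))
    w=(z>63)&(z<68)&(abs(u)<95)&(abs(v)<105)
    for k,g in (("u",u),("v",v)): print(" wall",k,np.percentile(g[w&((abs(v)<70) if k=='u' else (abs(u)<60))],[1,99]).round(1))
    p=proj(n,[.60,0.,.06]).astype(int); c=im[max(0,p[1]-70):p[1]+65,p[0]-90:p[0]+90]
    if n=="top": M=cv2.resize(c,(400,300),interpolation=cv2.INTER_CUBIC)
    else: save("pics/open.png",np.hstack([M,cv2.resize(c,(400,300),interpolation=cv2.INTER_CUBIC)]))
```

```text
relax t 20.01 p [ 0.7119 -0.0262  0.2377] F [-1.9  4.6  4.3] w 0.0086
clear t 22.64 p [0.5003 0.2697 0.25  ] F [-0.4  0.1  0.4] w 0.0603
top teal 2066 z/u slope [ 0.187 72.015]
 deck z 45.57348840576883
 back bar u [61.  62.1 67.  73.5 76.5]  side bar v [52.3 53.1 56.5 59.9 60.5]
 wall u [-85.3  85.8]
 wall v [-94.3  95.2]
scene teal 2188 z/u slope [ 0.174 82.936]
 deck z 44.853151734105936Traceback (most recent call last):
  File "<stdin>", line 16, in <module>
    return _quantile_unchecked(
        a, q, axis, out, overwrite_input, method, keepdims, weights)
    return _ureduce(a,
                    func=_quantile_ureduce_func,
    ...<5 lines>...
                    overwrite_input=overwrite_input,
                    method=method)
    r = func(a, **kwargs)
    result = _quantile(arr,
                       quantiles=q,
    ...<2 lines>...
                       out=out,
                       weights=wgt)
    slices_having_nans = np.isnan(arr[-1, ...])
                                  ~~~^^^^^^^^^
IndexError: index -1 is out of bounds for axis 0 with size 0
```

The warmer model holds: bar faces measured at 62 and 52 mm, walls at ±85 and ±95 mm. The cover leans about 10° past upright, so it's on its stop. Now I'll pick up the violet plate.

Run:
```python
from h import *
f=np.load("top1.npz"); W=cloud("top",f["d"]); x,y,z=[W[...,i] for i in range(3)]
P=W[(abs(x-.595)<.06)&(abs(y-.322)<.055)&(z>.012)&(z<.03)]; print(len(P),cv2.minAreaRect(P[:,:2].astype(np.float32)))
c=np.array([.595,.3224]); a=np.radians(18.8)+np.pi/2
o=down(a,[*c,.10]); move_to([*c,.10],o); servo_line([*c,.02],vel=.15)
for h in (.005,-.005,-.012,-.017,-.022):
    servo_line([*c,h],vel=.05)
    if get_ft_force()[2]>4: break
st("down"); set_gripper(0.,25); st("grip"); print(get_grasp_force())
p=get_position(); servo_line([p[0],p[1],p[2]+.03],vel=.05); st("lift"); print(get_grasp_force())
im,d=grab_frame("scene"); q=proj("scene",[*c,.03]).astype(int)
save("pics/grip.png",cv2.resize(im[q[1]-60:q[1]+45,q[0]-70:q[0]+70],(640,480),interpolation=cv2.INTER_CUBIC))
```

```text
407 ((0.5955882668495178, 0.3232274651527405), (0.07649295777082443, 0.044535912573337555), 18.056106567382812)
down t 25.78 p [ 0.5947  0.3222 -0.0225] F [-0.4 -0.2 -0.7] w 0.0601
grip t 26.07 p [ 0.5951  0.3225 -0.0218] F [-0.8  0.4  0.3] w 0.0434
26.821812987327576
lift t 26.82 p [0.5951 0.3225 0.0082] F [-0.9 -1.4 -0.9] w 0.0434
26.69080764055252
```

View pics/grip.png

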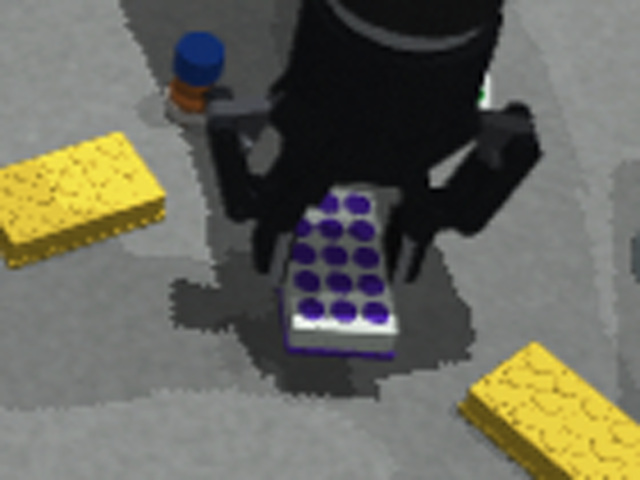

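The crop shows the violet plate held level at (340,270), between the fingers and clear of its neighbours. Next I'll carry it to the deck and set it down short of the corner.

```bash
cat >> h.py <<'E'
def F(n=8):
    f=[]
    for _ in range(n): f.append(get_ft_force()); dwell(.01)
    return np.mean(f,0)
E
python3 - <<'E'
from h import *
p=get_position(); servo_line([p[0],p[1],.12],vel=.2)
X,Y=8,4; g=wp(X,Y,120); o=down(YAW+np.pi/2,g)
servo_line(g,vel=.15,orientation=o); st("over")
servo_line(wp(X,Y,40),vel=.12); servo_line(wp(X,Y,27),vel=.04); f0=F(); print(f0.round(2))
for h in (25.5,24.5,23.7,23,22.3,21.6,20.9):
    servo_line(wp(X,Y,h),vel=.02); f=F()-f0; print(h,f.round(2),round(get_position()[2],4))
    if f[2]>1.5: break
h0=h; st("on deck")
for x in np.arange(X+2,30,1.5):
    servo_line(wp(x,Y,h0),vel=.03); f=(F()-f0)@ax(YAW)
    if f<-3: break
print("x contact",x,f); st("back")
servo_line(wp(x-1,Y,h0),vel=.02)
set_gripper(.054); st("released")
p=get_position(); servo_line([p[0],p[1],.10],vel=.12); st("up")
E
```

```text
over t 29.87 p [0.5937 0.0015 0.1199] F [ 0.1  0.3 -0.9] w 0.0431
[ 0.1   0.12 -0.78]
25.5 [-0.2   0.12  0.39] 0.0256
24.5 [ 0.02 -0.06 -0.11] 0.0245
23.7 [-0.32 -0.24 -0.08] 0.0237
23 [-0.35 -0.04  1.05] 0.0231
22.3 [-2.56 -0.48  7.04] 0.0231
on deck t 32.81 p [0.5938 0.0009 0.0231] F [-1.6  0.5  6.4] w 0.0432
x contact 10.0 -4.470677742878947
back t 33.12 p [0.5951 0.0007 0.0231] F [-3.6  0.1  8.4] w 0.0437
released t 33.64 p [0.5944 0.0007 0.022 ] F [-0.3 -0.2  0.5] w 0.0538
up t 34.44 p [0.5939 0.0007 0.0993] F [-0.1 -0.5 -0.2] w 0.0537
```

The plate is on the deck. The stop in x was only deck friction, so the pushing is still to do. I'll measure the plate, then push gently with closed fingers: +y, +x, +y.

```bash
cat >> h.py <<'E'
def plate(n,z0=.057,z1=.072):
    im,d=grab_frame(n); W=cloud(n,d)
    u=(W[...,:2]-C)@ax(YAW)[:2]*1000; v=(W[...,:2]-C)@ax(YAW+np.pi/2)[:2]*1000; z=W[...,2]
    m=(abs(u)<75)&(abs(v)<85)&(z>.0605)&(z<z1)
    k,l,s,_=cv2.connectedComponentsWithStats(cv2.morphologyEx(m.astype(np.uint8),cv2.MORPH_OPEN,np.ones((2,2))))
    m=l==1+s[1:,4].argmax(); r=cv2.minAreaRect(np.stack([u[m],v[m]],1).astype(np.float32))
    print(n,m.sum(),np.round(r[0],1),np.round(r[1],1),round(r[2],1),"z",np.median(z[m]).round(4)); return im
def push(a,b,z,axis,lim=2.0):
    "a->b in warmer mm along axis 0/1; fast to 7 mm short of b, then by 1 mm until lim N"
    a=np.array(a,float); d=np.array([1.,0]) if axis==0 else np.array([0,1.])
    dirw=ax(YAW+axis*np.pi/2); f0=F(); e=a+d*(b-a[axis]-7)
    servo_line(wp(*e,z),vel=.04)
    for i in range(12):
        e=e+d; servo_line(wp(*e,z),vel=.03); f=-(F(6)-f0)@dirw
        if f>lim: break
    print("push end",e,"f",round(f,2),flush=True)
    e2=e-d*8; servo_line(wp(*(e-d),z),vel=.03); servo_line(wp(*e2,z),vel=.1)
    p=get_position(); servo_line([p[0],p[1],.10],vel=.2); st("end")
E
python3 - <<'E'
from h import *
g=wp(9,-46,100); o=down(YAW,g); set_gripper(0.)
move_to(g,o)
plate("scene"); plate("top")
servo_line(wp(9,-46,40),vel=.2); servo_line(wp(9,-46,27),vel=.08); st("down")
push((9,-46),-3,27,1)
plate("scene"); plate("top")
E
```

```text
scene 92 [-12.4  11.9] [42.3 13.3] 35.3 z nan
top 112 [-25.8  12.2] [137.2  19.7] 11.8 z 0.0639
down t 37.19 p [ 0.5851 -0.0484  0.0274] F [ 0.2 -0.7  0.5] w 0.0
push end [ 9. -3.] f 2.52
end t 41.42 p [ 0.5919 -0.0143  0.1004] F [ 0.3 -0.2 -0.1] w -0.0001
scene 279 [ 0.6 33.7] [42.8 61.8] 90.0 z 0.0623Traceback (most recent call last):
  File "<stdin>", line 7, in <module>
  File "h.py", line 44, in plate
    m=l==1+s[1:,4].argmax(); r=cv2.minAreaRect(np.stack([u[m],v[m]],1).astype(np.float32))
           ~~~~~~~~~~~~~~^^
ValueError: attempt to get argmax of an empty sequence
```

The y push ended with contact exactly where expected (-3 mm, 2.5 N). Now the x push, then a light y touch.

Run:
```python
from h import *
g=wp(-58,28,100); servo_line(g,vel=.2)
servo_line(wp(-58,28,40),vel=.2); servo_line(wp(-58,28,27),vel=.08)
push((-58,28),-33,27,0)
g=wp(20,-22,100); servo_line(g,vel=.25)
servo_line(wp(20,-22,40),vel=.2); servo_line(wp(20,-22,27),vel=.08)
push((20,-22),-3,27,1)
q=wp(-90,-200,250); servo_line(q,vel=.3); st("clear")
A=[]
for n in("top","scene"):
    im=plate(n); p=proj(n,wp(22,20,60)).astype(int)
    A.append(cv2.resize(im[p[1]-45:p[1]+45,p[0]-60:p[0]+60],(400,300),interpolation=cv2.INTER_CUBIC))
    p=proj(n,wp(40,0,120)).astype(int)
save("pics/fin.png",np.hstack(A))
```

```text
push end [-29.  28.] f 4.5
end t 47.81 p [0.5551 0.0331 0.1004] F [-1.1 -0.4 -0.1] w -0.0
push end [20. -3.] f 2.5
end t 52.65 p [ 0.6027 -0.0165  0.1004] F [-0.3  0.4  0.4] w 0.0005
clear t 53.68 p [ 0.4577 -0.1795  0.2488] F [ 0.7 -0.5 -0.2] w -0.0001
top 383 [20.4 27.6] [43. 80.] 89.6 z nan
scene 192 [ 3.9 42.5] [60.3 31.2] 42.3 z 0.0622
```

View pics/fin.png

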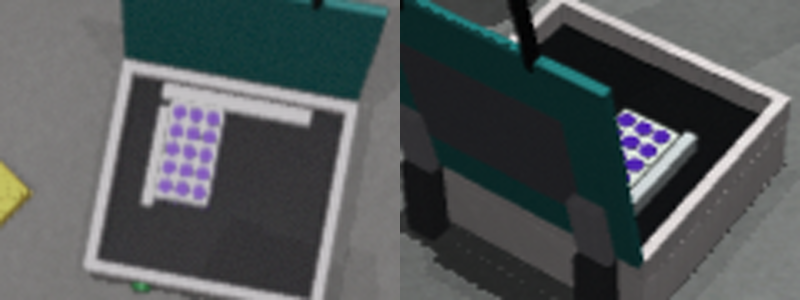

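The final crop shows the plate at (190,155) in the left panel, in the corner against both bars, with the cover leaning back. I'll do one numeric check for gaps and that the cover is still at its stop.

Run:
```python
from h import *
im,d=grab_frame("top"); g=im.mean(-1).astype(np.float32); W=cloud("top",d)
def prof(pts): 
    q=np.array([proj("top",p) for p in pts],np.float32); return cv2.remap(g,q[:,:1],q[:,1:],cv2.INTER_LINEAR).ravel()
V=np.arange(44,66,1); print("v",V); print(np.mean([prof([wp(x,v,60) for v in V]) for x in range(-10,48,3)],0).round())
print("x=-15..-5",np.mean([prof([wp(x,v,60) for v in V]) for x in range(-15,-5,2)],0).round())
print("x=40..50",np.mean([prof([wp(x,v,60) for v in V]) for x in range(40,50,2)],0).round())
U=np.arange(54,76,1); print("u",U); print(np.mean([prof([wp(u,v,60) for u in U]) for v in range(12,48,3)],0).round())
u=(W[...,:2]-C)@ax(YAW)[:2]*1000; v=(W[...,:2]-C)@ax(YAW+np.pi/2)[:2]*1000; z=W[...,2]*1000
hsv=cv2.cvtColor(im,cv2.COLOR_RGB2HSV)
t=(hsv[...,0]>78)&(hsv[...,0]<100)&(hsv[...,1]>120)&(abs(u-110)<60)&(abs(v)<100)&(z>75)
print("slope",np.polyfit(z[t],u[t],1).round(3))
m=(u>-15)&(u<55)&(v>12)&(v<46)&(z>50)&(z<75); A=np.c_[u[m],v[m],np.ones(m.sum())]; print("plane",np.linalg.lstsq(A,z[m],rcond=None)[0].round(4))
st("")
```

```text
v [44 45 46 47 48 49 50 51 52 53 54 55 56 57 58 59 60 61 62 63 64 65]
[152. 153. 157. 160. 165. 171. 175. 175. 175. 180. 186. 190. 191. 190.
 184. 169. 145. 117.  91.  72.  61.  56.]
x=-15..-5 [148. 151. 155. 158. 162. 168. 172. 175. 177. 181. 187. 191. 191. 190.
 183. 165. 143. 115.  90.  71.  62.  57.]
x=40..50 [156. 158. 162. 169. 175. 181. 184. 180. 177. 181. 187. 191. 191. 189.
 182. 166. 145. 118.  91.  71.  62.  56.]
u [54 55 56 57 58 59 60 61 62 63 64 65 66 67 68 69 70 71 72 73 74 75]
[154. 159. 166. 173. 179. 184. 186. 186. 187. 190. 192. 193. 194. 193.
 192. 189. 184. 175. 161. 144. 132. 133.]
slope [ 0.187 72.018]
plane [ 1.00000e-04 -1.02000e-02  6.35114e+01]
 t 53.83 p [ 0.4579 -0.1792  0.2487] F [-0.9  0.1  0.5] w -0.0002
```

No dark gap shows at either bar along the plate's length. The plate lies flat, its top at about 63 mm, and the cover is still on its stop.

```bash
python3 -c "
from h import *
print(close_job())"
```

```text
the job is handed in; nothing more can be done
None
```

The job is handed in: the cover is open on its stop, the violet plate sits flat and flush against both stop bars, and I moved nothing else on the bench; it took about 54 of the 72 s allowed.

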